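# Close a lunch tub of rice rolls and hold it up level

## Task

The blue lid of the lunch tub on the chopping board is clipped on along one short edge only and stands up at the other: while the tub stands on the board, press the lid down until it sits level and fully home on the rim. Then take the tub by its sides, lift it a good 10 cm clear of the board and hold it there, level and still; finish while still holding it in the gripper. Never tip the tub on the way, and leave the green-lidded tub and the other things on the table where they are.

Things in the scene. Friction and masses are not known exactly. Their poses are not given: they have to be found in the camera images.
- tub: Tub to close and lift: pale blue-grey rectangular food tub, hinged blue-framed clear lid, rice-roll slices fixed inside. 112 long (x), 56 wide (y), 52 high without lid, straight walls; 0.2 to 0.43 kg, balanced at its middle. Origin: centre of underside, z up. Loose on the board. Grip its long sides (56 apart), 25 to 30 above its underside. Closed lid: 6 thick, 1 wider all round, top 58 above underside.
- tub_lid (a joint): Blue lid's angle (rad): 0 closed, level on the rim (hard stop); positive raised. Hinge line along the tub's y at the rim of its +x short end (56 ahead of the origin, 52 up); the raised edge, with a small blue tab, is at the -x end. Starts at 0.17 to 0.32. The hinge is stiff: the lid stays where it is left and takes about 3 N down near the raised edge to close.
- lid_press (a point): Point on the blue lid's upper face, mid-width, 14 to 15 inside the raised short edge (98 from the hinge line): a good place to press. Moves with the lid; lid closed, it is at x -42, y 0, z 58 in the tub's frame.
- board: White chopping board with a yellow lower edge, fixed to the table: 280 (its x) x 460 (its y) x 20 thick. Origin at the centre of its underside (table height); its top is at z 20. Both tubs and the white bowl stand on it.
- shut_tub: Bystander: a second tub of the same shape with a green lid, already closed (112 x 56 x 58 high), loose on the board. The two tubs' places vary. Origin at the centre of its underside.
- bowl: Bystander: small white sauce bowl, 64 across, 28 high, loose on the board near the middle of its far long edge. Origin at the centre of its underside.
- knife: Bystander: kitchen knife with a yellow handle, 298 long, 18 high, loose on the table left of the board. Origin near mid-length on its underside; its x runs to the tip.
- sauce: Bystander: amber sauce bottle with a red cap, 52 across, 150 high, loose on the table right of the board. Origin at the centre of its underside.
- paddle: Bystander: white rice paddle, 220 long, loose on the table right of the board. Origin on its underside; its x runs to the blade.
- cup: Bystander: blue cup, 74 across, 85 high, loose on the table left of the board. Origin at the centre of its underside.

How it is judged (in metres and radians):
On the way, in this order (a step that is already met when the one before it is completed fails the run):
1. the blue lid is closed, level on the rim, while the tub stands on the board (value of joint tub_lid below 0.03 rad and z of tub in the frame of board below 0.025 m), for 0.2 s.
2. the closed tub is lifted clear of the board, held level by the fingers (z of tub in the frame of board above 0.1 m and value of joint tub_lid below 0.03 rad and contact force between tub and the fingers above 1 N and angle between tub's own z axis and vertical below 0.12 rad), for 0.3 s.
At the end, for the whole second after the job is handed in: The tub is held by the fingers alone, its underside at least 80 mm above the board's top (tub origin 100 mm above the table), tilted less than 0.12 rad, still (under 20 mm/s and 0.15 rad/s), lid closed (joint under 0.03 rad), touching neither board nor bystander, through the last second (all of step 2 and linear speed of tub below 0.02 m/s and angular speed of tub below 0.15 rad/s and contact force between tub and board below 0.2 N and contact force between tub and shut_tub below 0.2 N and contact force between tub and bowl below 0.2 N and contact force between tub and knife below 0.2 N and contact force between tub and sauce below 0.2 N and contact force between tub and paddle below 0.2 N and contact force between tub and cup below 0.2 N); the arm keeps its last pose, push and grip.
It fails at once if the tub is tipped by more than 0.35 rad (angle between tub's own z axis and vertical above 0.35 rad).
It fails at once if one of the other things (green-lidded tub, bowl, knife, sauce bottle, paddle, cup) is moved by more than 25 mm (distance of any of shut_tub, bowl, knife, sauce, paddle, cup from where it was at the start of the episode above 0.025 m).
It fails at once if the green-lidded tub, bowl, sauce bottle or cup is tipped over (angle between any of shut_tub, bowl, sauce, cup's own z axis and vertical above 0.5 rad).
It also fails if it takes over 40 s, if anything falls off the work surface, if the arm or the gripper's body presses on something with over 40 N, if the wrist force passes 120 N, or if a joint passes its speed limit or range.

## Robot

A 6-joint arm with a two-finger parallel gripper is mounted at the origin on the work surface. World frame = base frame: x ahead of the robot, y to its left, z up, the work surface at z = 0. Lengths are in mm, angles in rad, forces in N, time in s.
With the tool pointing down it reaches from about 275 to 850 mm from the base axis. Payload 5.2 kg.
Tool frame: the origin (TCP) lies at the very end of the fingers, on their centre line; the grasp point (between the pads) lies 19 mm behind it; x points along the fingers, z is the direction in which the jaws open and shut, and the axes are right-handed (so a half turn about x gives the same grasp; the last joint's range is limited). The gripper opens to 85 mm and grips with 20 to 120 N. Pads are 22 mm wide; open, the fingers measure 114 mm over their backs; the gripper's body (76 mm by 85 mm) begins 54 mm behind the grasp point. The pads swing forward as they close: fully open they stand 13 mm farther back than shut.
Start: joints at [-1.322, 0.259, 1.535, -0, 1.348, -0.203], TCP at [240.143, -494.81, 231.31] pointing down, gripper open.
Joint ranges: [-3.14, 3.14], [-0.91, 2.08], [0.19, 2.58], [-1.22, 4.36], [0.22, 2.71], [-3.12, 3.12]. Speed limits (rad/s): [2.57, 2.57, 3.14, 3.14, 3.14, 3.14].

## Interface

Orientations are given as a unit quaternion [x, y, z, w].
In Python, from rig import ctrl, vision, order gives the robot as it stands.
- The arm moves only by the shell command python3 -m creep 'ROWS' [FORCE]. ROWS is JSON, a list of rows, each a list of 5 numbers: the opening, from 0 (shut) to 1 (fully open), then the shift along the tool's x, y, z each as a share of 20 mm, from -1 to 1, then the turn about the tool's x as a share of 90 degrees, from -1 to 1. A call has 1 to 8 rows; each row shifts and turns the commanded pose from where the row before left it, along the tool's axes as they then stand; what a row does not reach is not made up. A row lasts 1/12 s, in which the tool goes at most 41.7 mm and 7.16 degrees, less where a joint would pass 70% of its speed; a pose out of reach is approached as far as the arm can. A call with a number of a shift or a turn outside -1 to 1 is refused whole. A call with a gripper value outside its range is refused whole. The fingers move at their own pace and stop on an object; FORCE is the grip in N (left out, the last holds). Time passes only in rows, so rows that do not move let the fingers close. It gives the time, the measured TCP pose, the force and the opening at its end, in the units of the state.
- ctrl.observe(): the state, without advancing time (a new reading comes with each control period).
- vision.camera(name): name is "side" or "top" or "wrist"; returns a dict with "img" (400x640x3 uint8, red, green, blue), "fov_y" (degrees; the focal length in pixels is half the picture's height over the tangent of half this angle, whatever the lens; pixels are square), "cx", "cy" (the principal point, pixels), "k1" (the pictures are not rectified: a ray, as slopes to the right and down, at radius r is drawn at 1 + k1 r^2 times it, then the intrinsics apply), "world_from_camera" (4x4, takes a point from camera to world coordinates). Camera axes: x right, y down, z forward; pixel columns grow to the right and rows downward; lengths in mm; the calibration is good to about 2 mm. A picture is of the moment at which its call begins. There is no depth.
- order.finish_job(): hands the job in, once; it reports no verdict.
The state is a dict: "t": time; "joints": joint angles; "qvel": joint speeds; "joint_torque": joint torques, N m; "tcp_pos": TCP position; "ee_rot": TCP orientation; "ft_force": force on the tool from outside, world axes, zero at the start; "torque": the same for the moment, N m; "finger_gap": finger opening in mm.
Only numpy, scipy, OpenCV 4.12 (cv2) and the standard library are available. Lean on these libraries where they do the work, as an engineer would, in place of code of your own. Each camera call takes 0.05 s, during which the arm holds its last target.

## Working session

There is one attempt and no reset: what is moved stays moved. The work goes in short steps, Python scripts to look and compute and a shell command to move; the robot and the scene stay as the last step left them, time stands still between calls to the robot, and variables do not carry over. Pictures are saved under pics/ and viewed, and the job is handed in when it is done.

```bash
mkdir -p pics; ls; python3 - <<'E'
from rig import ctrl, vision
import cv2
s=ctrl.observe(); print(s)
for n in ["side","top","wrist"]:
    c=vision.camera(n); cv2.imwrite(f"pics/{n}0.png",c["img"][:,:,::-1]); print(n,{k:v for k,v in c.items() if k!="img"})
E
```

```text
pics
{'t': 0.0, 'joints': array([-1.32182106e+00,  2.59362905e-01,  1.53611310e+00,  9.86133195e-06,
        1.34799724e+00, -2.02806866e-01]), 'qvel': array([ 0.00025901,  0.00068616, -0.00164896,  0.00121259, -0.00024746,
       -0.00108687]), 'joint_torque': array([ 7.90237100e-04, -4.46027398e+01, -2.90574718e+01, -2.13017283e-04,
        1.18507704e-02,  2.37235213e-05]), 'tcp_pos': array([ 239.99823706, -494.27424855,  230.45193828]), 'ee_rot': array([ 0.37577214,  0.59976275, -0.37484888,  0.5988057 ]), 'ft_force': array([-0.04164879,  0.56228739, -0.32012853]), 'torque': array([ 0.01506759, -0.03109559, -0.0040875 ]), 'finger_gap': 85.62468876453102}
side {'fov_y': 42.50358537850343, 'cx': 315.63261376213796, 'cy': 195.94150657692148, 'k1': -0.13332131781320455, 'world_from_camera': array([[ 9.66853351e-01, -1.35289662e-01,  2.16544004e-01,
         1.98084624e+02],
       [-2.55217642e-01, -4.86647824e-01,  8.35486595e-01,
        -1.27475784e+03],
       [-7.65203070e-03, -8.63058864e-01, -5.05045388e-01,
         8.83012048e+02],
       [ 0.00000000e+00,  0.00000000e+00,  
[... 296 characters left out ...]
625e-02, -2.13060398e-02,
         4.44677505e+01],
       [ 1.99422699e-02, -8.28655759e-02, -9.96361181e-01,
         1.55140791e+03],
       [ 0.00000000e+00,  0.00000000e+00,  0.00000000e+00,
         1.00000000e+00]])}
wrist {'fov_y': 66.88006551702989, 'cx': 316.2664555758726, 'cy': 204.5703713444734, 'k1': 0.0019573538361822482, 'world_from_camera': array([[ 4.36673925e-01, -8.50333596e-01, -2.93681219e-01,
         3.14584366e+02],
       [-8.99616997e-01, -4.13571971e-01, -1.40169481e-01,
        -4.57736955e+02],
       [-2.26750176e-03,  3.25408973e-01, -9.45570652e-01,
         3.74164866e+02],
       [ 0.00000000e+00,  0.00000000e+00,  0.00000000e+00,
         1.00000000e+00]])}
```

View pics/side0.png

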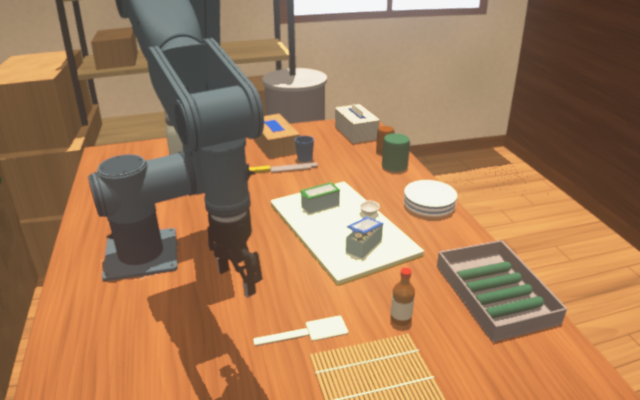

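View pics/top0.png

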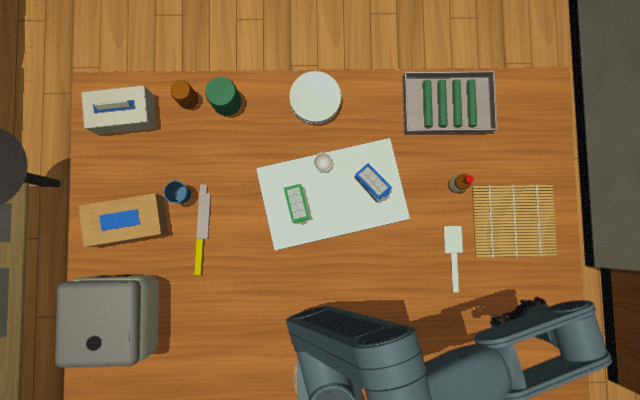

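```bash
cat > h.py <<'E'
import numpy as np, cv2
from scipy.spatial.transform import Rotation as R
def K(c):
    f=200/np.tan(np.radians(c["fov_y"]/2)); return np.array([[f,0,c["cx"]],[0,f,c["cy"]],[0,0,1.]])
def ray(c,uv):
    d=np.array([c["k1"],0,0,0.])
    p=cv2.undistortPoints(np.array([[uv]],float),K(c),d)[0,0]
    T=c["world_from_camera"]; return T[:3,3],T[:3,:3]@np.array([p[0],p[1],1])
def at_z(c,uv,z):
    o,d=ray(c,uv); return o+d*(z-o[2])/d[2]
def proj(c,P):
    T=np.linalg.inv(c["world_from_camera"]); rv=cv2.Rodrigues(T[:3,:3])[0]
    return cv2.projectPoints(np.array(P,float).reshape(-1,1,3),rv,T[:3,3],K(c),np.array([c["k1"],0,0,0.]))[0][:,0]
def tri(rays):
    A=0;b=0
    for o,d in rays:
        d=d/np.linalg.norm(d);M=np.eye(3)-np.outer(d,d);A=A+M;b=b+M@o
    return np.linalg.solve(A,b)
E
python3 - <<'E'
import cv2
a=cv2.imread("pics/top0.png")
print(a.shape)
E
```

```text
(400, 640, 3)
```

```bash
python3 - <<'E'
import cv2,numpy as np
a=cv2.imread("pics/top0.png")[140:260,240:420]
b=cv2.imread("pics/side0.png")[180:270,290:400]
cv2.imwrite("pics/topc.png",cv2.resize(a[10:70,100:170],None,fx=8,fy=8,interpolation=cv2.INTER_CUBIC)) # origin (340,150)
cv2.imwrite("pics/sidec.png",cv2.resize(b[30:85,40:110],None,fx=10,fy=10,interpolation=cv2.INTER_CUBIC)) # origin (330,210)
E
```

```text
(no output)
```

View pics/topc.png

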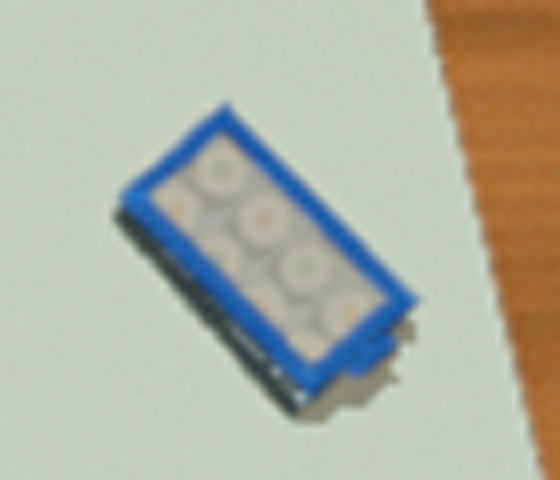

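View pics/sidec.png

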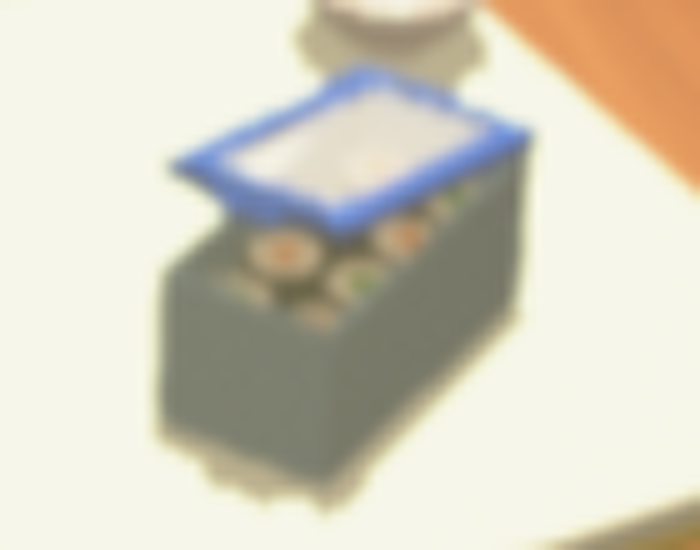

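View pics/wrist0.png

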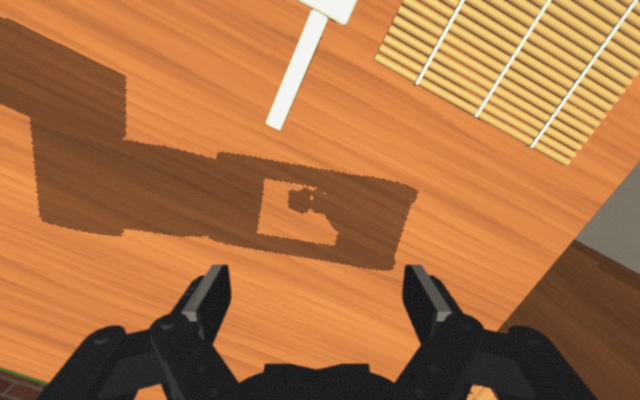

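```bash
cat > fit.py <<'E'
import numpy as np
from scipy.optimize import least_squares
from h import *
from rig import vision,ctrl
def pts(p,names):
    x,y,yaw,q=p[:4]; c,s=np.cos(q),np.sin(q); out=[]
    for k in names:
        t,X,Y,Z=k
        if t=='lid':
            dx,dz=X-56,Z-52; X=56+dx*c+dz*s; Z=52-dx*s+dz*c
        out.append([x+X*np.cos(yaw)-Y*np.sin(yaw), y+X*np.sin(yaw)+Y*np.cos(yaw),20+Z])
    return np.array(out)
E
python3 - <<'E'
from fit import *
t=vision.camera("top"); s=vision.camera("side")
T=lambda x,y:(340+(x+.5)/8-.5,150+(y+.5)/8-.5)
S=lambda x,y:(330+(x+.5)/10-.5,210+(y+.5)/10-.5)
# rough: raised->hinge direction
a=at_z(t,T(361,345),95);b=at_z(t,T(175,152),78);print(a,b)
yaw=np.arctan2(*(b-a)[[1,0]]);print("yaw",yaw)
# corners: left of +x is +y
def wl(uv,z):return at_z(t,uv,z)
L=[('lid',57,29,58),('lid',57,-29,58),('lid',-57,29,58),('lid',-57,-29,58)]
for k in (T(225,105),T(125,198),T(415,298),T(308,392)): print(at_z(t,k,80))
# assign in top: hinge +y / -y by geometry
nt=[np.array(k) for k in (T(225,105),T(125,198),T(415,298),T(308,392))]
ns=[np.array(k) for k in (S(165,435),S(328,485),S(518,318),S(165,270),S(328,330),S(175,165),S(338,228),S(530,138),S(365,70))]
best=None
for sg in (1,-1):
  tn=[('lid',57,sg*29,58),('lid',57,-sg*29,58),('lid',-57,sg*29,58),('lid',-57,-sg*29,58)]
  for sg2 in (1,-1):
    sn=[('t',-56,sg2*28,0),('t',-56,-sg2*28,0),('t',56,-sg2*28,0),('t',-56,sg2*28,52),('t',-56,-sg2*28,52),('lid',-57,sg2*29,58),('lid',-57,-sg2*29,58),('lid',57,-sg2*29,58),('lid',57,sg2*29,58)]
    f=lambda p:np.concatenate([(proj(t,pts(p,tn))-nt).ravel(),(proj(s,pts(p,sn))-ns).ravel()])
    r=least_squares(f,[*((a+b)/2)[:2],yaw,.25],loss='soft_l1')
    if best is None or r.cost<best.cost: best=r;bf=f;bs=(sg,sg2)
print(bs,best.x,best.cost);print(bf(best.x).round(1).reshape(-1,2))
# bystander centers
print("shut",at_z(t,(296,203),78),"bowl",at_z(t,(323,162),40),"bottle base",at_z(t,(456,185),75))
E
```

```text
[ 588.77178152 -186.67219455   95.        ] [ 669.44386261 -116.83127135   78.        ]
yaw 0.7135603874287254
[ 687.85997972 -137.15237637   80.        ]
[650.84765829 -96.13446396  80.        ]
[ 608.87890651 -211.21985462   80.        ]
[ 571.83663349 -167.3423646    80.        ]
(-1, 1) [ 6.27928101e+02 -1.54381867e+02  7.05454484e-01  2.45050407e-01] 6.95761255494122
[[  0.3  -0.9]
 [ -0.6  -0.7]
 [  1.1  -0.4]
 [  0.8   0. ]
 [ 15.8   5.7]
 [-17.7  -6.1]
 [-16.6  -8.2]
 [ 16.6   6.8]
 [-17.3  -5.9]
 [ 17.1   6.6]
 [-17.6  -6.5]
 [-16.9  -7.1]
 [ 17.2   5.9]]
shut [561.89891307  94.23048192  78.        ] bowl [699.02145822   5.09373366  40.        ] bottle base [ 612.195675   -420.42135523   75.        ]
```

```bash
cat > go.py <<'E'
import sys
from h import *
from rig import ctrl
def rel(target,yaw=0.7055):
    s=ctrl.observe(); M=R.from_quat(s["ee_rot"]).as_matrix()
    # jaw axis (tool z) along tub y
    ty=np.array([-np.sin(yaw),np.cos(yaw),0])
    z=M[:,2]; sgn=1 if z@ty>0 else -1
    ang=np.degrees(np.arctan2(np.cross(z,sgn*ty)@M[:,0],z@(sgn*ty)))
    d=np.array(target)-s["tcp_pos"]
    print("t",s["t"],"tcp",s["tcp_pos"].round(1),"x",M[:,0].round(3),"y",M[:,1].round(3),"z",M[:,2].round(3))
    print("joints",s["joints"].round(3),"gap",round(s["finger_gap"],1),"F",s["ft_force"].round(2),"T",s["torque"].round(2))
    print("turn deg",ang.round(2),"other",(ang-np.sign(ang)*180).round(1),"shift in tool now (mm)",(M.T@d).round(1),"in rows of 20",(M.T@d/20).round(2))
    # after the turn
    M2=M@R.from_rotvec([np.radians(ang),0,0]).as_matrix(); print("after turn shift /20",(M2.T@d/20).round(2))
if __name__=="__main__": rel([float(a) for a in sys.argv[1:4]])
E
python3 go.py 596 -182 150
```

```text
t 0.25 tcp [ 240.1 -494.6  230.9] x [-0.     0.001 -1.   ] y [0.9   0.437 0.   ] z [ 0.437 -0.9   -0.001]
joints [-1.322  0.259  1.535 -0.     1.348 -0.203] gap 85.3 F [-0.26 -0.52 -0.18] T [ 0.   -0.03 -0.02]
turn deg -14.54 other 165.5 shift in tool now (mm) [  81.1  456.7 -125.8] in rows of 20 [ 4.05 22.83 -6.29]
after turn shift /20 [ 4.05 23.68 -0.36]
```

```bash
python3 -m creep '[[0,0,0,0,-0.054],[0,0,0,0,-0.054],[0,0,0,0,-0.054],[0,0,1,0,0],[0,0,1,0,0],[0,0,1,0,0],[0,0,1,0,0],[0,0,1,0,0]]' 40; python3 go.py 596 -182 150
```

```text
t: 0.92
tcp_pos: [316.7, -429.2, 231.2]
ee_rot: [0.296, 0.642, -0.296, 0.642]
ft_force: [0.2, -0.2, 0.3]
finger_gap: -0.3
t 0.9167 tcp [ 316.7 -429.2  231.2] x [-0.  0. -1.] y [0.761 0.649 0.   ] z [ 0.649 -0.761 -0.   ]
joints [-1.144  0.229  1.574 -0.     1.338 -0.279] gap -0.3 F [ 0.24 -0.2   0.35] T [0.02 0.   0.01]
turn deg 0.03 other -180.0 shift in tool now (mm) [ 81.2 372.9  -6.9] in rows of 20 [ 4.06 18.64 -0.35]
after turn shift /20 [ 4.06 18.64 -0.35]
```

```bash
python3 -m creep '[[0,0,1,0,0],[0,0,1,0,0],[0,0,1,0,0],[0,0,1,0,0],[0,0,1,0,0],[0,0,1,0,0],[0,0,1,0,0],[0,0,1,0,0]]'; python3 -m creep '[[0,0.2,1,0,0],[0,0.4,1,0,0],[0,0.6,1,0,0],[0,0.8,1,-0.1,0],[0,0.5,1,-0.1,0],[0,0.5,1,-0.1,0],[0,0,1,0,0],[0,0,0,0,0]]'; python3 go.py 596 -182 130
python3 - <<'E'
from rig import vision
import cv2
for n in ["side","wrist"]:
    c=vision.camera(n); cv2.imwrite(f"pics/{n}1.png",c["img"][:,:,::-1])
E
```

```text
t: 1.58
tcp_pos: [438.6, -325.3, 231.2]
ee_rot: [0.296, 0.642, -0.296, 0.642]
ft_force: [0.5, 0.0, 0.5]
finger_gap: 0.0
t: 2.25
tcp_pos: [542.2, -227.9, 170.2]
ee_rot: [0.296, 0.643, -0.295, 0.642]
ft_force: [0.0, -0.4, 0.1]
finger_gap: -0.0
t 2.25 tcp [ 542.2 -227.9  170.2] x [-0.     0.002 -1.   ] y [0.759 0.651 0.001] z [ 0.651 -0.759 -0.002]
joints [-0.588  0.373  1.528  0.002  1.242  0.273] gap -0.0 F [ 0.03 -0.43  0.14] T [ 0.04  0.02 -0.04]
turn deg 0.19 other -179.8 shift in tool now (mm) [40.3 70.7  0.2] in rows of 20 [2.02 3.53 0.01]
after turn shift /20 [ 2.02  3.53 -0.  ]
```

View pics/wrist1.png

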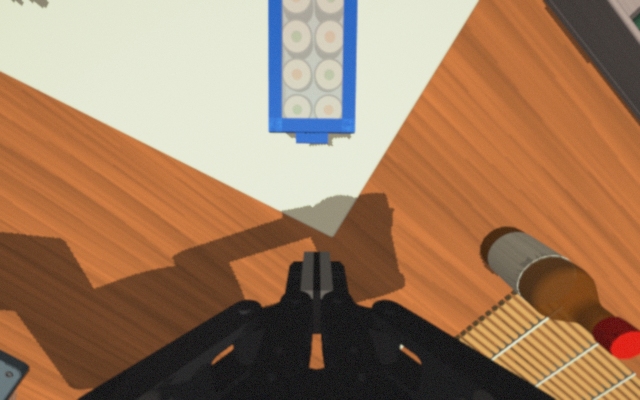

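View pics/side1.png

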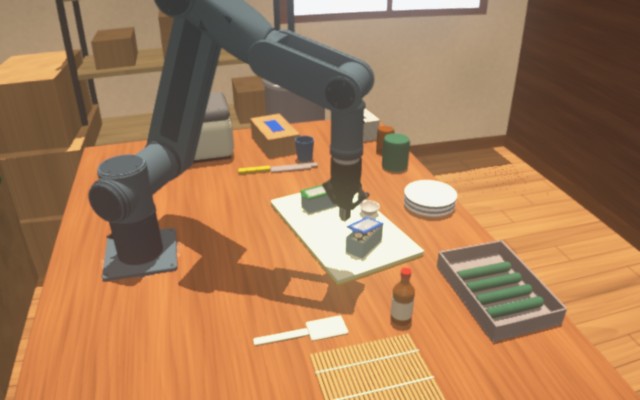

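```bash
python3 - <<'E'
from fit import *
w=vision.camera("wrist")
p=[627.93,-154.38,.70545,.245]
n=[('lid',-57,29,58),('lid',-57,-29,58),('lid',-10,29,58),('lid',-10,-29,58),('lid',-42,0,58)]
print(proj(w,pts(p,n)).round(1)); print(pts(p,n).round(1))
for uv in ((269,132),(356,132)): print(at_z(w,uv,105.5))
E
```

```text
[[273.2 131.3]
 [359.2 131.6]
 [272.5  59. ]
 [360.2  59.3]
 [316.2 108.7]]
[[ 569.4 -166.1  105.2]
 [ 607.  -210.3  105.2]
 [ 604.1 -136.6   93.8]
 [ 641.7 -180.7   93.8]
 [ 599.3 -178.8  101.6]]
[ 567.26590068 -164.24561274  105.5       ]
[ 605.43304004 -208.80807488  105.5       ]
```

```bash
python3 go.py 595.5 -179.3 112; python3 -m creep '[[0,0,1,0,0],[0,0,1,0,0],[0,0.2,1,0,0],[0,0.5,0.6,-0.06,0],[0,0.8,0,0,0],[0,0.8,0,0,0],[0,0.4,0,0,0],[0,0,0,0,0]]'; python3 go.py 595.5 -179.3 76
```

```text
t 2.4 tcp [ 540.4 -230.8  171.3] x [-0. -0. -1.] y [ 0.76   0.65  -0.001] z [ 0.65 -0.76 -0.  ]
joints [-0.593  0.37   1.529 -0.     1.243  0.271] gap -0.3 F [ 0.16 -0.18  0.7 ] T [ 0.03 -0.   -0.01]
turn deg 0.09 other -179.9 shift in tool now (mm) [59.2 75.3 -3.3] in rows of 20 [ 2.96  3.77 -0.17]
after turn shift /20 [ 2.96  3.77 -0.17]
t: 3.07
tcp_pos: [592.5, -182.9, 114.7]
ee_rot: [0.296, 0.644, -0.296, 0.64]
ft_force: [0.2, 0.4, -0.5]
finger_gap: -0.1
t 3.0667 tcp [ 592.5 -182.9  114.7] x [-0.005  0.002 -1.   ] y [ 0.761  0.648 -0.002] z [ 0.648 -0.761 -0.005]
joints [-0.479  0.48   1.507 -0.     1.16   0.387] gap -0.1 F [ 0.23  0.38 -0.46] T [-0.04 -0.01  0.02]
turn deg 0.0 other -180.0 shift in tool now (mm) [38.7  4.7 -0.6] in rows of 20 [ 1.93  0.23 -0.03]
after turn shift /20 [ 1.93  0.23 -0.03]
```

```bash
python3 -m creep '[[0,0.2,0.1,0,0],[0,0.2,0.1,0,0],[0,0.2,0,0,0],[0,0.2,0,0,0],[0,0.2,0,0,0],[0,0.2,0,0,0],[0,0,0,0,0]]';  python3 go.py 595.5 -179.3 77
python3 -m creep '[[0,0.15,0,0,0],[0,0.15,0,0,0],[0,0.15,0,0,0],[0,0.1,0,0,0],[0,0,0,0,0]]';  python3 go.py 595.5 -179.3 77
```

```text
t: 3.65
tcp_pos: [597.6, -180.6, 92.8]
ee_rot: [0.296, 0.642, -0.296, 0.642]
ft_force: [1.1, -0.4, 0.3]
finger_gap: 0.1
t 3.65 tcp [ 597.6 -180.6   92.8] x [ 0. -0. -1.] y [ 0.761  0.649 -0.   ] z [ 0.649 -0.761  0.   ]
joints [-0.472  0.506  1.523 -0.     1.113  0.393] gap 0.1 F [ 1.07 -0.42  0.28] T [-0.05 -0.02  0.03]
turn deg 0.04 other -180.0 shift in tool now (mm) [15.8 -0.8 -2.3] in rows of 20 [ 0.79 -0.04 -0.12]
after turn shift /20 [ 0.79 -0.04 -0.12]
t: 4.07
tcp_pos: [597.5, -180.4, 81.7]
ee_rot: [0.296, 0.642, -0.296, 0.642]
ft_force: [-0.1, 0.1, -0.1]
finger_gap: -0.0
t 4.0667 tcp [ 597.5 -180.4   81.7] x [-0.  0. -1.] y [ 0.761  0.649 -0.   ] z [ 0.649 -0.761 -0.001]
joints [-0.472  0.518  1.533  0.     1.091  0.393] gap -0.0 F [-0.07  0.13 -0.07] T [ 0.01 -0.04  0.02]
turn deg 0.03 other -180.0 shift in tool now (mm) [ 4.7 -0.8 -2.1] in rows of 20 [ 0.23 -0.04 -0.1 ]
after turn shift /20 [ 0.23 -0.04 -0.1 ]
```

```bash
python3 - <<'E'
from rig import vision
import cv2
for n in ["side","wrist"]:
    c=vision.camera(n); cv2.imwrite(f"pics/{n}2.png",cv2.resize(c["img"][190:280,300:420,::-1],None,fx=6,fy=6,interpolation=cv2.INTER_CUBIC) if n=="side" else c["img"][:,:,::-1])
E
```

```text
(no output)
```

View pics/wrist2.png

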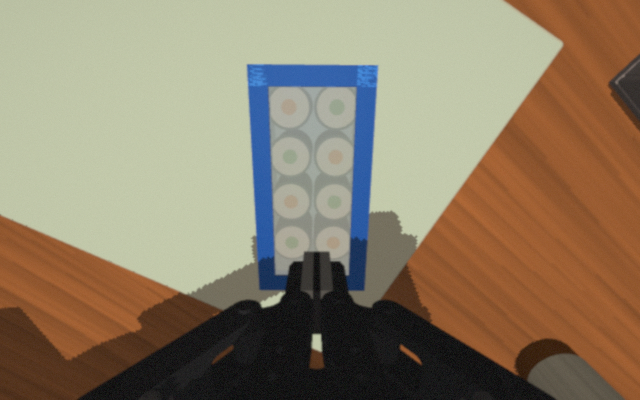

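View pics/side2.png

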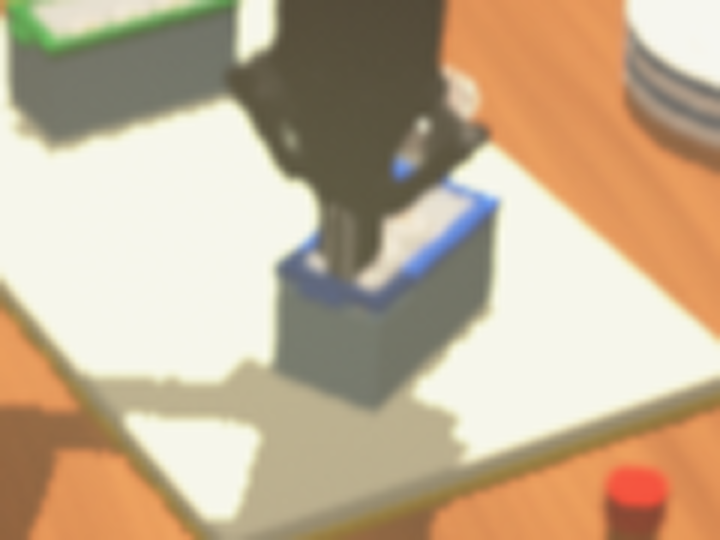

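The lid is almost down: the fingers rest near its tab end, at about (345,275) in the enlarged side crop, and the lid nearly meets the rim. I'll press the last few mm.

```bash
python3 -m creep '[[0,0.1,0,0,0],[0,0.1,0,0,0],[0,0,0,0,0]]'; python3 -m creep '[[0,0.05,0,0,0],[0,0.05,0,0,0],[0,0.05,0,0,0],[0,0,0,0,0]]'
```

```text
t: 4.42
tcp_pos: [597.5, -180.2, 78.0]
ee_rot: [0.296, 0.642, -0.296, 0.642]
ft_force: [-0.2, -0.7, -0.8]
finger_gap: -0.2
t: 4.75
tcp_pos: [597.8, -180.4, 77.3]
ee_rot: [0.296, 0.642, -0.296, 0.642]
ft_force: [-4.6, 1.2, 13.0]
finger_gap: 0.1
```

```bash
python3 -m creep '[[0,0,0,0,0],[0,0,0,0,0],[0,0,0,0,0],[0,0,0,0,0]]'; python3 -m creep '[[0,-0.2,0,0,0],[0,-0.5,0,0,0],[0,-1,0,0,0],[0,-1,0,0,0],[1,-1,0,0,0],[1,0,0,0,0],[1,0,0,0,0]]'; python3 -m creep '[[1,-0.5,-1,0,0],[1,0,-1,0,0],[1,0,-1,0,0],[1,0,0,0,0],[1,0,0,0,0]]'
python3 - <<'E'
from rig import vision
import cv2
for n in ["side","wrist","top"]:
    c=vision.camera(n)["img"][:,:,::-1]
    if n=="side": c=cv2.resize(c[190:270,320:420],None,fx=8,fy=8,interpolation=cv2.INTER_CUBIC)
    if n=="top": c=cv2.resize(c[140:220,320:420],None,fx=8,fy=7.5,interpolation=cv2.INTER_CUBIC)
    cv2.imwrite(f"pics/{n}3.png",c)
E
```

```text
t: 5.08
tcp_pos: [597.8, -180.4, 77.3]
ee_rot: [0.296, 0.642, -0.296, 0.643]
ft_force: [-4.9, 1.2, 13.7]
finger_gap: -0.2
t: 5.67
tcp_pos: [598.5, -180.8, 150.7]
ee_rot: [0.296, 0.641, -0.296, 0.643]
ft_force: [-0.1, -0.2, -0.2]
finger_gap: 35.8
t: 6.08
tcp_pos: [550.9, -219.5, 158.1]
ee_rot: [0.297, 0.643, -0.297, 0.641]
ft_force: [0.0, -0.5, 0.6]
finger_gap: 85.4
```

View pics/wrist3.png

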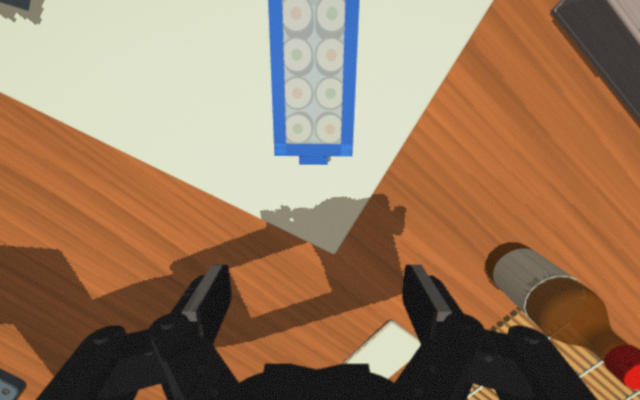

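View pics/side3.png

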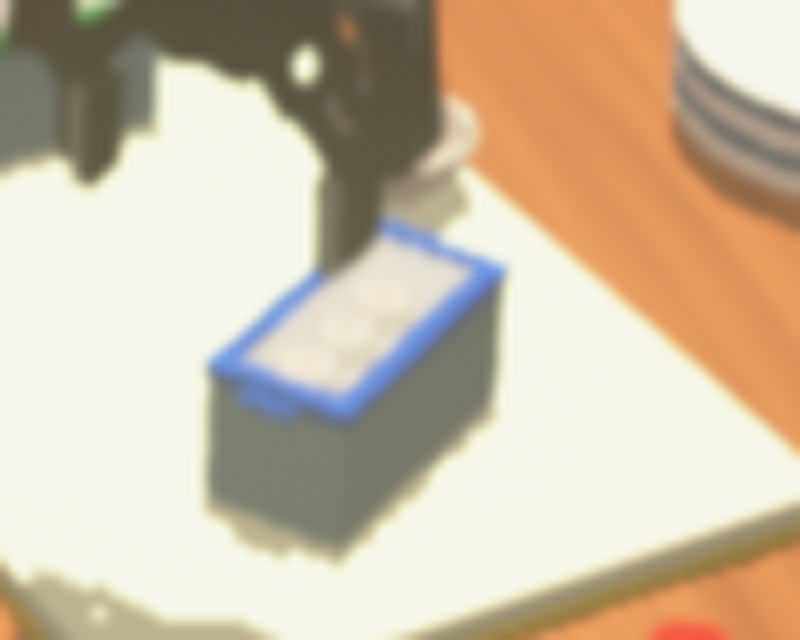

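The side crop shows the lid flat on the rim, with its frame parallel to the rim and the tab at (270,395). I'll refit the tub pose before the grasp.

```bash
python3 - <<'E'
from fit import *
w=vision.camera("wrist"); s=vision.camera("side")
S=lambda x,y:(320+(x+.5)/8-.5,190+(y+.5)/8-.5)
nw=np.array([(274.5,156),(353.5,156),(268,10),(359.5,10)])
ns=np.array([S(212,368),S(347,415),S(503,270),S(385,225),S(210,510),S(340,558),S(492,412)])
sn=[('lid',-57,29,58),('lid',-57,-29,58),('lid',57,-29,58),('lid',57,29,58),('t',-56,28,0),('t',-56,-28,0),('t',56,-28,0)]
wn=sn[:2]
def f(p):
    a=(proj(w,pts(p,wn))-nw[:2]).ravel()
    L=proj(w,pts(p,[('lid',-57,29,58),('lid',0,29,58),('lid',-57,-29,58),('lid',0,-29,58)]))
    e=[]
    for i,k in ((0,2),(2,3)):
        A,B=L[i],L[i+1]; t=(10-A[1])/(B[1]-A[1]); e.append(A[0]+t*(B[0]-A[0])-nw[k][0])
    return np.concatenate([a,e,(proj(s,pts(p,sn))-ns).ravel()])
r=least_squares(f,[628,-154,.705,0.],loss='soft_l1'); print(r.x,r.cost); print(f(r.x).round(1))
fw=lambda p:f([*p,0.])[:6]
r2=least_squares(fw,[628,-154,.705]);print("wrist only",r2.x,r2.cost)
E
python3 go.py 627 -153 28
```

```text
[ 6.27533194e+02 -1.51287046e+02  7.07260721e-01 -8.75072024e-03] 10.834421024268613
[ 1.1  0.  -0.1  0.   0.9 -0.1 -1.9 -0.9 -0.6  0.1  0.1 -1.4 -2.8 -1.8
 -1.6 -2.  -0.7 -1.2 -0.2 -2.4]
wrist only [ 627.45808668 -150.96198101    0.70608707] 0.41112007660201516
t 6.3333 tcp [ 552.4 -218.7  158.9] x [-0.     0.001 -1.   ] y [0.76 0.65 0.  ] z [ 0.65  -0.76  -0.001]
joints [-0.565  0.392  1.528  0.     1.222  0.299] gap 85.2 F [-0.05  0.13  0.35] T [ 0.02 -0.05 -0.04]
turn deg 0.09 other -179.9 shift in tool now (mm) [130.9  99.4  -1.4] in rows of 20 [ 6.54  4.97 -0.07]
after turn shift /20 [ 6.54  4.97 -0.08]
```

```bash
python3 -m creep '[[1,0,1,0,0],[1,0,1,-0.06,0],[1,0,1,-0.06,0],[1,0,1,0,0],[1,0.5,1,0,0],[1,1,0,0,0],[1,0,0,0,0],[1,0,0,0,0]]'; python3 go.py 627.4 -151.3 28
python3 - <<'E'
from rig import vision
import cv2
for n in ["wrist"]:
    c=vision.camera(n)["img"][:,:,::-1]
    cv2.imwrite(f"pics/{n}4.png",c)
E
```

```text
t: 7.0
tcp_pos: [625.7, -151.5, 127.9]
ee_rot: [0.296, 0.644, -0.296, 0.641]
ft_force: [-0.6, 0.4, 0.0]
finger_gap: 85.4
t 7.0 tcp [ 625.7 -151.5  127.9] x [-0.003  0.001 -1.   ] y [ 0.76   0.65  -0.002] z [ 0.65  -0.76  -0.003]
joints [-0.411  0.505  1.428 -0.     1.212  0.453] gap 85.4 F [-0.57  0.4   0.01] T [-0.02  0.06 -0.03]
turn deg 0.12 other -179.9 shift in tool now (mm) [99.8  1.7  1.3] in rows of 20 [4.99 0.08 0.06]
after turn shift /20 [4.99 0.08 0.06]
```

View pics/wrist4.png

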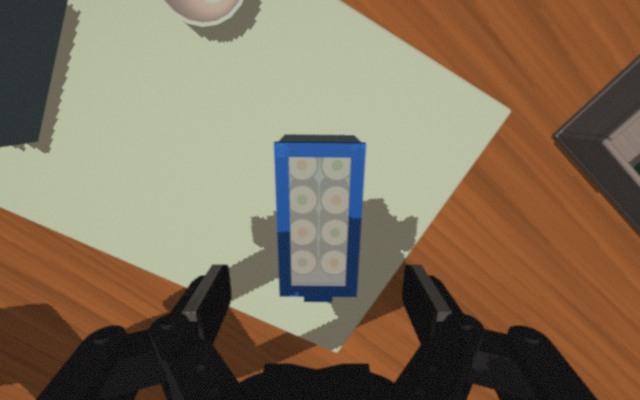

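```bash
python3 -m creep '[[1,0.5,0.08,0.06,0],[1,0.8,0,0,0],[1,0.8,0,0,0],[1,0.6,0,0,0],[1,0.4,0,0,0],[1,0,0,0,0]]'; python3 go.py 627.4 -151.3 26;  python3 -m creep '[[1,0.4,0,0,0],[1,0.5,0,0,0],[1,0.5,0,0,0],[1,0.4,0,0,0],[1,0,0,0,0],[1,0,0,0,0]]'; python3 go.py 627.4 -151.3 26
python3 - <<'E'
from rig import vision
import cv2
for n in ["wrist"]:
    c=vision.camera(n)["img"][:,:,::-1]
    cv2.imwrite(f"pics/{n}5.png",c)
E
```

```text
t: 7.55
tcp_pos: [627.3, -152.4, 65.4]
ee_rot: [0.296, 0.643, -0.296, 0.641]
ft_force: [-0.3, -0.2, -0.2]
finger_gap: 85.2
t 7.55 tcp [ 627.3 -152.4   65.4] x [-0.003  0.001 -1.   ] y [ 0.761  0.649 -0.001] z [ 0.649 -0.761 -0.003]
joints [-0.411  0.57   1.486 -0.     1.089  0.454] gap 85.2 F [-0.34 -0.24 -0.24] T [0.01 0.02 0.06]
turn deg 0.01 other -180.0 shift in tool now (mm) [39.4  0.8 -0.7] in rows of 20 [ 1.97  0.04 -0.03]
after turn shift /20 [ 1.97  0.04 -0.03]
t: 8.05
tcp_pos: [628.0, -152.2, 30.4]
ee_rot: [0.296, 0.643, -0.296, 0.641]
ft_force: [0.3, -0.0, 0.3]
finger_gap: 85.5
t 8.05 tcp [ 628.  -152.2   30.4] x [-0.002  0.001 -1.   ] y [ 0.761  0.649 -0.001] z [ 0.649 -0.761 -0.002]
joints [-0.41   0.611  1.513  0.     1.019  0.454] gap 85.5 F [ 0.31 -0.01  0.32] T [ 0.02 -0.02 -0.02]
turn deg 0.05 other -180.0 shift in tool now (mm) [ 4.4  0.2 -1.1] in rows of 20 [ 0.22  0.01 -0.05]
after turn shift /20 [ 0.22  0.01 -0.05]
```

View pics/wrist5.png

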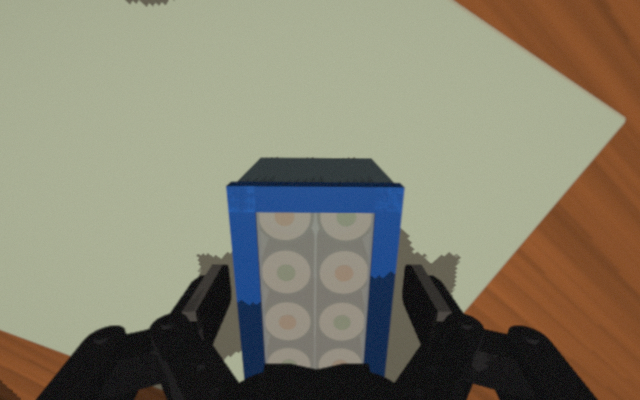

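```bash
python3 -m creep '[[1,0.2,0,-0.02,0],[1,0,0,0,0],[0.6,0,0,0,0],[0.5,0,0,0,0],[0.4,0,0,0,0],[0,0,0,0,0],[0,0,0,0,0],[0,0,0,0,0]]' 60; python3 -m creep '[[0,0,0,0,0],[0,0,0,0,0],[0,0,0,0,0]]'; python3 go.py 627.4 -151.3 26
python3 - <<'E'
from rig import vision
import cv2
for n in ["wrist"]:
    c=vision.camera(n)["img"][:,:,::-1]
    cv2.imwrite(f"pics/{n}6.png",c)
E
```

```text
t: 8.77
tcp_pos: [628.3, -152.1, 27.8]
ee_rot: [0.296, 0.642, -0.296, 0.642]
ft_force: [-1.3, 0.4, 4.4]
finger_gap: 55.6
t: 9.02
tcp_pos: [628.3, -152.1, 27.8]
ee_rot: [0.296, 0.642, -0.296, 0.642]
ft_force: [-1.9, 1.5, 5.4]
finger_gap: 55.3
t 9.0167 tcp [ 628.3 -152.1   27.8] x [ 0. -0. -1.] y [0.761 0.649 0.   ] z [ 0.649 -0.761  0.   ]
joints [-0.41   0.613  1.516  0.     1.012  0.455] gap 55.3 F [-1.93  1.48  5.42] T [0.26 0.34 0.01]
turn deg 0.04 other -180.0 shift in tool now (mm) [ 1.8 -0.1 -1.2] in rows of 20 [ 0.09 -0.01 -0.06]
after turn shift /20 [ 0.09 -0.01 -0.06]
```

View pics/wrist6.png

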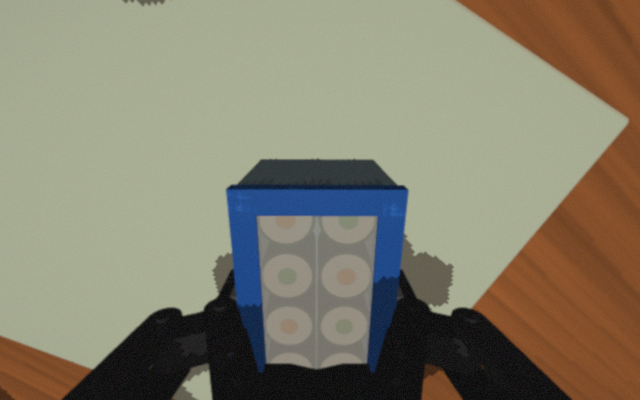

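The gap stopped at 55.3 mm against the 56 mm wide tub, and the tub sits square between the pads. Lifting.

```bash
python3 -m creep '[[0,-0.1,0,0,0],[0,-0.2,0,0,0],[0,-0.3,0,0,0],[0,-0.4,0,0,0],[0,0,0,0,0]]'; python3 go.py 627.4 -151.3 150
python3 - <<'E'
from rig import vision
import cv2
c=vision.camera("side")["img"][:,:,::-1]
cv2.imwrite("pics/side7.png",cv2.resize(c[180:270,310:420],None,fx=7,fy=6.6,interpolation=cv2.INTER_CUBIC))
E
```

```text
t: 9.48
tcp_pos: [629.3, -152.7, 49.2]
ee_rot: [0.296, 0.641, -0.296, 0.643]
ft_force: [1.0, 0.6, -2.8]
finger_gap: 55.4
t 9.4833 tcp [ 629.3 -152.7   49.2] x [ 0.003 -0.001 -1.   ] y [0.761 0.649 0.001] z [ 0.649 -0.761  0.003]
joints [-0.41   0.588  1.5   -0.     1.051  0.455] gap 55.4 F [ 0.98  0.63 -2.77] T [-0.03 -0.06 -0.02]
turn deg 0.05 other -180.0 shift in tool now (mm) [-100.8   -0.5   -2.1] in rows of 20 [-5.04 -0.02 -0.1 ]
after turn shift /20 [-5.04 -0.02 -0.1 ]
```

View pics/side7.png

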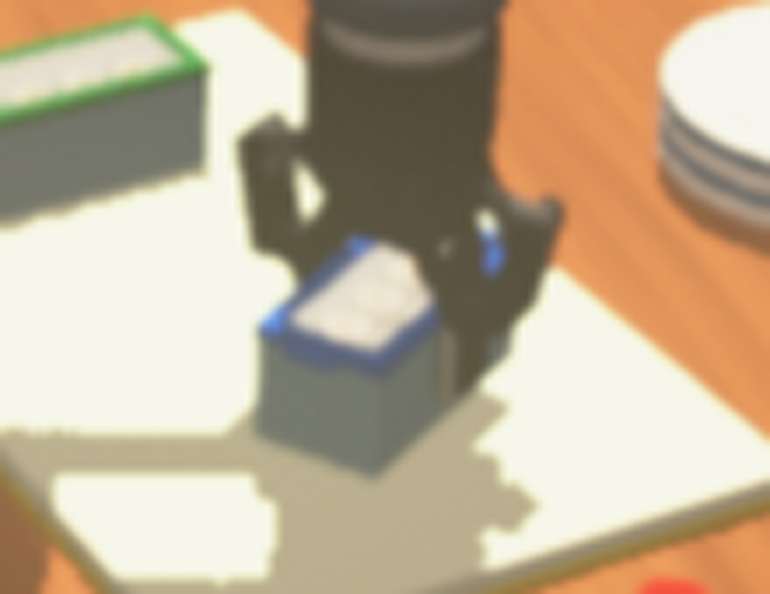

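```bash
python3 -m creep '[[0,-0.4,0,0,0],[0,-0.7,0,0,0],[0,-0.9,0,0,0],[0,-0.9,0,0,0],[0,-0.9,0,0,0],[0,-0.8,0,0,0],[0,-0.6,0,0,0],[0,-0.3,0,0,0]]'; python3 -m creep '[[0,0,0,0,0],[0,0,0,0,0],[0,0,0,0,0],[0,0,0,0,0],[0,0,0,0,0],[0,0,0,0,0]]'; python3 go.py 627.4 -151.3 158
python3 - <<'E'
from rig import vision
import cv2
for n in ["side","wrist","top"]:
    c=vision.camera(n)["img"][:,:,::-1]
    cv2.imwrite(f"pics/{n}8.png",c)
    if n=="side": cv2.imwrite("pics/side8c.png",cv2.resize(c[160:260,310:420],None,fx=7,fy=6,interpolation=cv2.INTER_CUBIC))
E
```

```text
t: 10.2
tcp_pos: [628.9, -152.5, 159.6]
ee_rot: [0.296, 0.641, -0.296, 0.643]
ft_force: [-0.6, 0.3, -2.8]
finger_gap: 55.5
t: 10.7
tcp_pos: [627.9, -152.1, 156.5]
ee_rot: [0.296, 0.643, -0.296, 0.642]
ft_force: [-0.5, 0.4, -3.8]
finger_gap: 55.3
t 10.7 tcp [ 627.9 -152.1  156.5] x [-0.001  0.001 -1.   ] y [ 0.761  0.649 -0.001] z [ 0.649 -0.761 -0.001]
joints [-0.41   0.483  1.39   0.     1.27   0.455] gap 55.3 F [-0.5   0.4  -3.78] T [-0.01 -0.03  0.03]
turn deg 0.04 other -180.0 shift in tool now (mm) [-1.5  0.1 -0.9] in rows of 20 [-0.08  0.01 -0.05]
after turn shift /20 [-0.08  0.01 -0.05]
```

View pics/side8c.png

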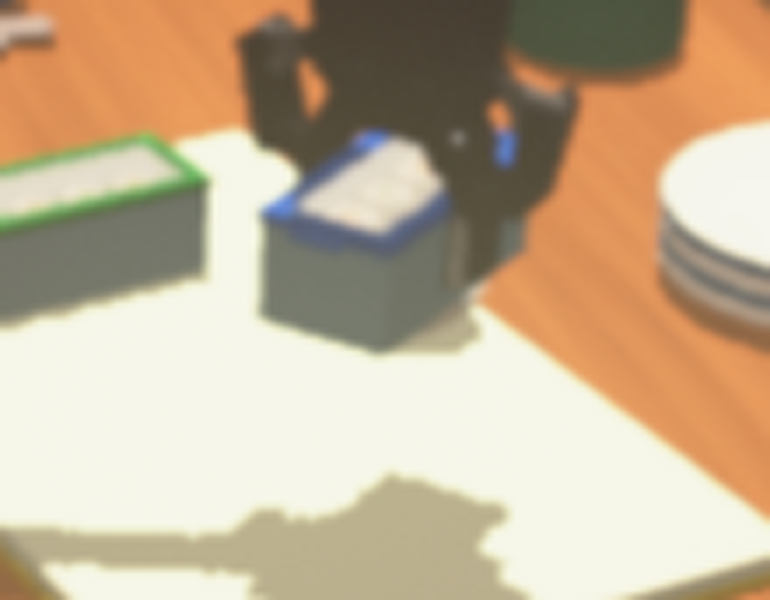

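View pics/wrist8.png

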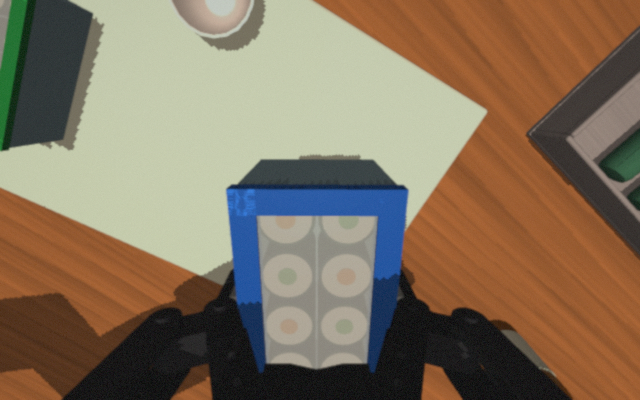

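View pics/side8.png

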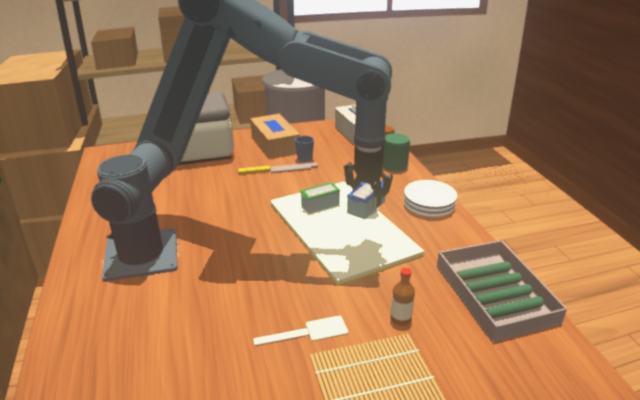

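The tub looks the same in the wrist view as it did at the grasp (lid edge at row 185, columns 227–407), so it hasn't slipped or tilted. The bystanders are where they were. I'll let it settle briefly and hand in.

```bash
python3 -m creep '[[0,0,0,0,0],[0,0,0,0,0],[0,0,0,0,0],[0,0,0,0,0],[0,0,0,0,0],[0,0,0,0,0]]'; python3 - <<'E'
from rig import ctrl,order
s=ctrl.observe();print(s["t"],s["tcp_pos"],abs(s["qvel"]).max(),s["finger_gap"],s["ft_force"])
print(order.finish_job())
E
```

```text
t: 11.35
tcp_pos: [628.2, -152.2, 157.3]
ee_rot: [0.296, 0.642, -0.296, 0.642]
ft_force: [-1.0, 0.2, -2.9]
finger_gap: 55.4
11.35 [ 628.22975285 -152.18569439  157.34152956] 0.0015215024841621196 55.40908285597517 [-0.95312087  0.16189958 -2.85490363]
the job is handed in; nothing more can be done
None
```

I pressed the blue lid home with the shut fingers, gripped the tub by its long sides and lifted it. I handed the job in while still holding it, at 11.35 s; no verdict is reported.

- **Lid:** it hit its hard stop with the fingertips at z 77 mm and about 13 N on them. A refit of the pictures taken straight afterwards gave an angle of −0.009 rad, so closed.
- **Lift:** the tub's underside is about 130 mm above the board, going by the arm's travel; I did not measure it from the pictures.
- **Hold:** the grip was 60 N with the gap at 55.4 mm, and the arm was nearly still (0.0015 rad/s or less at every joint). The wrist carried about 2.9 N, roughly 0.3 kg, which fits the stated weight.
- **Level and lid in the air:** I judged both by eye. The wrist picture matches the one at the grasp, so the tub had not slipped or tilted, and the lid looked flat on the rim.
- **Other things:** by eye, the side picture showed none of them moved.

**Disagreements:** the first tub position, from the side and top cameras, was 2 to 3 mm off the wrist camera's, and I used a refit of wrist and side pictures for the grasp. That refit still left up to about 3 px of error in the side view. The force reading was near zero while the lid was going down, not the expected 3 N, so I confirmed the closing with pictures and the hard-stop contact.

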